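# Show the labelled sample plate over the light pad

## Task

One of the two glass plates standing in the drying rack has a small notch cut in a top corner: that corner marks its frosted end, which carries the label. Draw that plate up out of the rack, gripping it clear of the frosted end, and present it over the middle of the light pad, some 15 cm up and touching nothing but the gripper, tilted back by about 45 degrees or more so that the label side faces up. Finish while still holding it there, still, and leave the plain plate in its slot and the jar, brush tin and spatula alone.

Things in the scene. Friction and masses are not known exactly. Their poses are not given: they have to be found in the camera images.
- plate_center (a point): Centre of the notched glass plate, 110 long x 60 high x 8 mm thick, up to 0.2 kg, standing on a long edge in either slot of the rack. x: along its length to the frosted, notched end (last 32 mm frosted, rest clear with a small round brown paint sample); y: square to its faces, out of the label side; z: to its top edge. Seen from the label side, the notch is at the upper left.
- label (a point): Middle of the plate's frosted end, at mid-thickness: 36 mm from plate_center along the plate's x axis. A paper label 18 x 36 mm is stuck on the y side here; the same axes as plate_center.
- notch (a point): Middle of the 12 x 12 mm notch cut out of the plate's top corner at its frosted end: 49 mm along x and 24 mm up z from plate_center; the same axes.
- blank_center (a point): Centre of the other, plain glass plate, of the same size and also frosted at one end, but with no notch and no label; it stands in the other slot and stays there.
- rack: Fixed wooden drying rack, 140 x 150 mm, any heading; origin under the middle of its 12 mm base, z up. Two slots run along its x axis, 45 mm either side of the middle on its y axis, each 10 mm wide between two rails 80 mm long and 8 mm thick, tops 26 mm above the bench. The plates stand on the base between the rails: 46 mm of each shows above them. Low stops at the slot ends are 20 mm high.
- pad_top (a point): Middle of the upper face of the light pad, a fixed flat panel 130 x 170 mm and 8 mm thick, with a white glowing face and a grey rim, lying on the bench; z up.
- jar: Loose amber jar with a metal cap, 60 mm across, 85 mm tall; origin under its middle. Leave alone.
- brush_tin: Loose metal tin of brushes, 72 mm across, about 205 mm tall over the brushes; origin under its middle. Leave alone.
- spatula: Loose spatula, 190 mm long, lying on the bench. Leave alone.
There are look-alikes about, which are no part of the job. Leave any purple or red look-alike of the part that bears plate_center alone. Of the things that look like the part that bears pad_top, the larger one is meant.

How it is judged (in metres and radians):
At the end, for the whole second after the job is handed in: Notched plate held still in the fingers, label side within 60 degrees of straight up, middle of its frosted end within 75 mm sideways of the pad's middle and 70-260 mm above it, gripped over 24 mm from that point, touching nothing else; plain plate within 20 mm of its start (contact force between the fingers and plate above 1 N and angle between plate_center's own y axis and vertical below 1.05 rad and horizontal distance between label and pad_top below 0.075 m and z of label in the frame of pad_top between 0.07 and 0.26 m and distance between the grasp point and label above 0.024 m and linear speed of plate below 0.03 m/s and contact force between plate and rack below 0.05 N and contact force between plate and pad below 0.05 N and contact force between plate and jar below 0.05 N and contact force between plate and brush_tin below 0.05 N and distance of blank_center from where it was at the start of the episode below 0.02 m); the arm keeps its last pose, push and grip.
It fails at once if the plain plate is dragged out of its place by more than 30 mm (distance of blank_center from where it was at the start of the episode above 0.03 m).
It fails at once if the jar, brush tin or spatula is moved by more than 30 mm (distance of any of jar, brush_tin, spatula from where it was at the start of the episode above 0.03 m).
It also fails if it takes over 35 s, if anything falls off the work surface, if the arm or the gripper's body presses on something with over 40 N, if the wrist force passes 120 N, or if a joint passes its speed limit or range.

## Robot

A 6-joint arm with a two-finger parallel gripper is mounted at the origin on the work surface. World frame = base frame: x ahead of the robot, y to its left, z up, the work surface at z = 0. Lengths are in m, angles in degrees, forces in N, time in s.
With the tool pointing down it reaches from about 0.25 to 0.725 m from the base axis. Payload 9.7 kg.
Tool frame: the origin (TCP) lies between the finger pads; the fingertips stand 19 mm ahead of it and the grasp point (between the pads) is the TCP; x points along the fingers, y is the direction in which the jaws open and shut, and the axes are right-handed (so a half turn about x gives the same grasp; the last joint's range is limited). The gripper opens to 85 mm and grips with 20 to 120 N. Pads are 22 mm wide; open, the fingers measure 114 mm over their backs; the gripper's body (76 mm by 85 mm) begins 54 mm behind the grasp point. The pads swing forward as they close: fully open they stand 13 mm farther back than shut.
Start: joints at [-74.313, 4.979, 10.078, 95.1, 0, 90], TCP at [0.149, -0.53, 0.25] pointing down, gripper open.
Joint ranges: [-179.16, 179.16], [-48.56, 103.87], [-65.8, 70.77], [-126.05, 130.52], [-82.76, 87.17], [-180, 180]. Speed limits (degrees/s): [127.2, 127.2, 147.25, 180, 180, 180].

## Interface

Orientations are given as [roll, pitch, yaw] about the fixed x, y, z axes, in that order (R = Rz(yaw) Ry(pitch) Rx(roll)).
In Python, from workcell import bot gives the robot as it stands. The module is installed in compiled form; this text tells all that it offers.
- The arm moves only by the shell command python3 -m handwheel 'ROWS' [FORCE]. ROWS is JSON, a list of rows, each a list of 7 numbers: the turn, a rotation vector about the tool's x, y, z in degrees, then the shift along the tool's x, y, z in m, then the closure, from -1 (fully open) to 1 (shut), so that 0 is half open. In form: [[ax, ay, az, dx, dy, dz, fingers], ...]. A call has 1 to 20 rows; each row is the pose to reach, as a shift and turn from the pose commanded when the call began, along the tool's axes at that moment; what a row does not reach only later rows make up. A row lasts 1/8 s, in which the tool goes at most 62.5 mm and 10.7 degrees, less where a joint would pass 70% of its speed; a pose out of reach is approached as far as the arm can. A call with a gripper value outside its range is refused whole. The fingers move at their own pace and stop on an object; FORCE is the grip in N (left out, the last holds). Time passes only in rows, so rows that repeat a pose let the fingers close. It gives the time, the measured TCP pose, the force and the opening at its end, in the units of the state.
- bot.get_obs(): the state, without advancing time (a new reading comes with each control period).
- bot.camera(name): name is "scene" or "top"; returns a dict with "frame" (400x640x3 uint8, red, green, blue), "fx", "fy", "cx", "cy" (pixels), "k1" (the pictures are not rectified: a ray, as slopes to the right and down, at radius r is drawn at 1 + k1 r^2 times it, then the intrinsics apply), "R" (3x3) and "t" (3): a world point X has camera coordinates R X + t. Camera axes: x right, y down, z forward; pixel columns grow to the right and rows downward; lengths in m; the calibration is good to about 2 mm. A picture is of the moment at which its call begins. There is no depth.
- bot.job_done(): hands the job in, once; it reports no verdict.
Trained networks look in a picture, given as the dict that the camera call returned (one of the last four; its "shot" number tells which), for a name from the list of things; names that differ only in an ending like _2 or _b are one class to them, and where a whole thing is asked for, a point or a joint stands for the part that bears it (a point fixed in the world has none). Each returns a list of dicts, best first, with "conf" (0 to 1); they miss things now and then, are a little off and sometimes report something else, mostly with a low value. They report only what shows in the picture. A call takes as long as a camera call. They do not tell look-alikes from the thing itself.
- bot.look_for(name, picture): "bbox" ([left, top, width, height] as shares, 0 to 1, of the picture: columns of its width, rows of its height, round what is visible of it).
- bot.tip_of(name, picture): "centre" ([column, row] as shares, 0 to 1, of the picture: columns of its width, rows of its height: a listed point, or the origin of a listed thing).
The state is a dict: "time": time; "q": joint angles; "qd": joint speeds; "joint_efforts": joint torques, N m; "ee_pos": TCP position; "tcp_rot": TCP orientation; "wrist_force": force on the tool from outside, world axes, zero at the start; "torque": the same for the moment, N m; "opening": finger opening in m.
Only numpy, scipy, OpenCV 4.12 (cv2) and the standard library are available. Lean on these libraries where they do the work, as an engineer would, in place of code of your own. Each camera call takes 0.05 s, during which the arm holds its last target.

## Working session

There is one attempt and no reset: what is moved stays moved. The work goes in short steps, Python scripts to look and compute and a shell command to move; the robot and the scene stay as the last step left them, time stands still between calls to the robot, and variables do not carry over. Pictures are saved under pics/ and viewed, and the job is handed in when it is done.

```bash
mkdir -p pics; cat > h.py <<'E'
import numpy as np,cv2
from workcell import bot
from scipy.spatial.transform import Rotation as Ro
def pix(c,X):
    p=np.asarray(c["R"])@np.asarray(X,float)+np.asarray(c["t"]);s=p[:2]/p[2];s=s*(1+c["k1"]*(s@s))
    return np.array([c["fx"]*s[0]+c["cx"],c["fy"]*s[1]+c["cy"]])
def ray(c,uv):
    d=np.array([(uv[0]-c["cx"])/c["fx"],(uv[1]-c["cy"])/c["fy"]]);s=d.copy()
    for _ in range(20): s=d/(1+c["k1"]*(s@s))
    R=np.asarray(c["R"]);o=-R.T@np.asarray(c["t"]);v=R.T@np.array([s[0],s[1],1]);return o,v/np.linalg.norm(v)
def atz(c,uv,z):
    o,v=ray(c,uv);return o+v*(z-o[2])/v[2]
def tri(c1,u1,c2,u2):
    A=[];b=[]
    for c,u in((c1,u1),(c2,u2)):
        o,v=ray(c,u);P=np.eye(3)-np.outer(v,v);A.append(P);b.append(P@o)
    X=np.linalg.lstsq(np.vstack(A),np.hstack(b),rcond=None)[0];return X
def save(c,n): cv2.imwrite("pics/"+n,c["frame"][:,:,::-1])
E
python3 - <<'E'
from h import *
np.set_printoptions(precision=3,suppress=True)
o=bot.get_obs();print(o["time"],o["ee_pos"],o["tcp_rot"],o["opening"])
a=bot.camera("scene");b=bot.camera("top");save(a,"s0.png");save(b,"t0.png")
for n in["plate_center","label","notch","blank_center","rack","pad_top","jar","brush_tin","spatula"]:
    for nm,c in(("s",a),("t",b)):
        print(n,nm,[(np.round(np.array(d["centre"])*[640,400],1).tolist(),round(d["conf"],2)) for d in bot.tip_of(n,c)])
E
```

```text
0.0 [ 0.149 -0.529  0.25 ] [-90.186  89.924 105.501] 0.0856902750887557
plate_center s [([267.8, 215.6], 0.95), ([148.2, 233.0], 0.89), ([221.7, 183.2], 0.55)]
plate_center t [([454.0, 280.5], 0.84), ([374.5, 285.0], 0.78), ([370.5, 219.3], 0.52)]
label s [([155.1, 238.0], 0.78), ([263.0, 241.9], 0.68), ([222.4, 178.2], 0.55), ([263.4, 331.5], 0.44)]
label t [([363.2, 294.4], 0.63), ([449.3, 269.9], 0.63), ([441.4, 147.2], 0.58), ([380.6, 230.2], 0.54)]
notch s [([157.5, 228.8], 0.82), ([245.9, 205.8], 0.63), ([260.7, 330.3], 0.23)]
notch t [([388.6, 229.7], 0.74), ([365.1, 299.3], 0.56), ([452.5, 263.4], 0.54)]
blank_center s [([259.7, 249.6], 0.82)]
blank_center t [([401.7, 196.5], 0.84)]
rack s [([263.1, 241.4], 0.94)]
rack t [([385.4, 207.9], 0.91)]
pad_top s [([362.1, 176.3], 0.69)]
pad_top t [([261.7, 211.3], 0.65), ([386.7, 232.5], 0.16)]
jar s [([375.6, 269.4], 0.77)]
jar t [([346.2, 130.3], 0.59)]
brush_tin s [([459.5, 175.2], 0.58)]
brush_tin t [([203.6, 148.1], 0.75)]
spatula s [([265.0, 330.7], 0.73)]
spatula t [([438.3, 146.0], 0.95)]
```

View pics/s0.png

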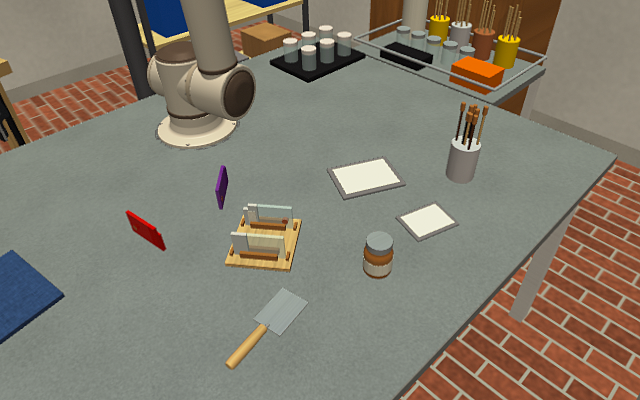

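View pics/t0.png

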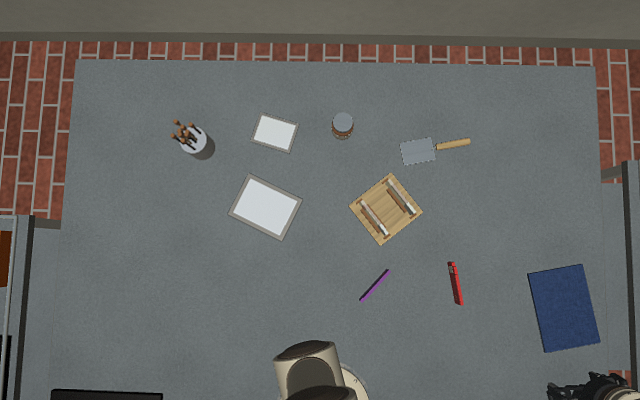

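```bash
python3 - <<'E'
import cv2
s=cv2.imread("pics/s0.png");t=cv2.imread("pics/t0.png")
cv2.imwrite("pics/s0c.png",cv2.resize(s[150:300,180:380],None,fx=4,fy=4,interpolation=2))
cv2.imwrite("pics/t0c.png",cv2.resize(t[130:280,320:480],None,fx=4,fy=4,interpolation=2))
E
```

```text
(no output)
```

View pics/s0c.png

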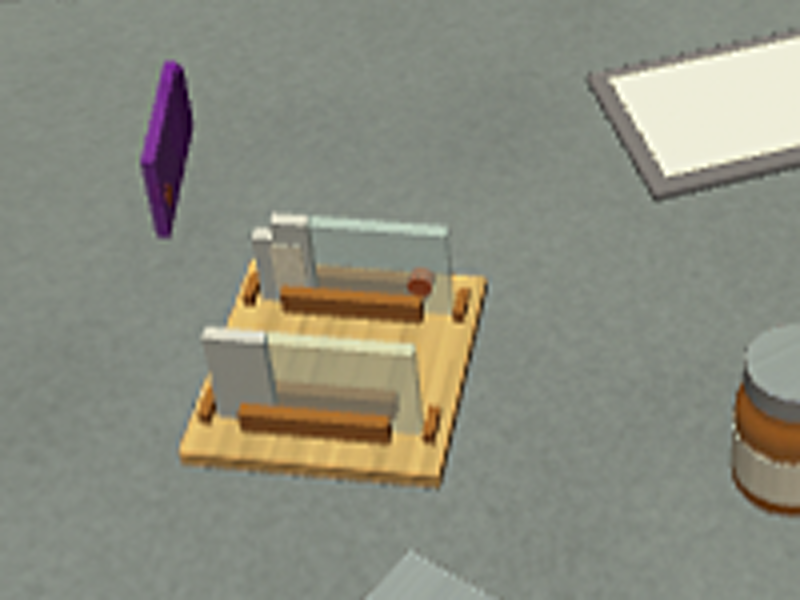

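View pics/t0c.png

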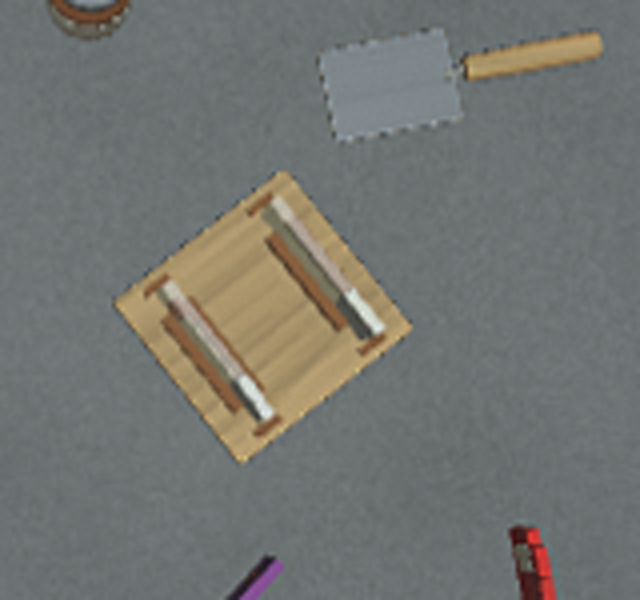

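The notched plate is the rear one in the scene view (top corners at about (248,203) and (292,207)). Its label faces the scene camera. In the top view it is the lower-left plate, from (361,201) to (387,233). The meant pad is the larger one, at (262,211) in the top view. Purple and red look-alikes stand apart from the rack.

```bash
python3 - <<'E'
from h import *
np.set_printoptions(precision=4,suppress=True)
a=bot.camera("scene");b=bot.camera("top")
f=lambda u,v:(u/4+320,v/4+130); g=lambda u,v:(u/4+180,v/4+150)
C=[atz(b,f(*p),.012) for p in((283,172),(411,327),(243,462),(115,303))]
print("rack corners",np.array(C)); m=np.mean(C,0);print("rack c",m)
for i in range(4):
    d=C[(i+1)%4]-C[i];print(np.linalg.norm(d[:2]),np.degrees(np.arctan2(d[1],d[0])))
print("top ends of plate, top cam z=.072",atz(b,f(165,285),.072),atz(b,f(247,385),.072))
print("scene top", atz(a,g(290,217),.072),atz(a,g(447,230),.072))
print("scene rack corners",[atz(a,g(*p),.012) for p in((182,452),(440,480),(486,278))])
def blob(c,lo,hi,win):
    pass
print("pad top cam",atz(b,(266,207.5),.008),"net",atz(b,(261.7,211.3),.008),atz(a,(362.1,176.3),.008),tri(a,(362.1,176.3),b,(261.7,211.3)))
im=b["frame"].astype(int);mk=(im.min(2)>200).astype(np.uint8);n,l,st,ce=cv2.connectedComponentsWithStats(mk)
for i in range(1,n):
    if st[i,4]>150: print("top",st[i],ce[i],atz(b,ce[i],.008), [atz(b,q,.008)[:2] for q in cv2.boxPoints(cv2.minAreaRect(cv2.findContours((l==i).astype(np.uint8),0,2)[0][0]))])
im=a["frame"].astype(int);mk=(im.min(2)>200).astype(np.uint8);n,l,st,ce=cv2.connectedComponentsWithStats(mk)
for i in range(1,n):
    if st[i,4]>150: print("scene",st[i],ce[i],atz(a,ce[i],.008))
for nm,z,s,t in(("jar",0,(375.6,269.4),(346.2,130.3)),("tin",0,(459.5,175.2),(203.6,148.1)),("rack",0,(263.1,241.4),(385.4,207.9)),("purple",.03,(221.7,183.2),(374.5,285))): print(nm,atz(a,s,z),atz(b,t,z),tri(a,s,b,t))
E
```

```text
rack corners [[ 0.6312 -0.1657  0.012 ]
 [ 0.5266 -0.2531  0.012 ]
 [ 0.4328 -0.1402  0.012 ]
 [ 0.5385 -0.0521  0.012 ]]
rack c [ 0.5323 -0.1528  0.012 ]
0.13634059435932805 -140.11125123474002
0.1467192590202877 129.7162912671491
0.1375752390567362 39.81538769592628
0.14655202974501935 -50.7665704496824
top ends of plate, top cam z=.072 [ 0.5455 -0.0825  0.072 ] [ 0.4817 -0.1363  0.072 ]
scene top [ 0.4826 -0.141   0.072 ] [ 0.5515 -0.0865  0.072 ]
scene rack corners [array([ 0.5322, -0.2575,  0.012 ]), array([ 0.641, -0.173,  0.012]), array([ 0.5455, -0.0568,  0.012 ])]
pad top cam [0.529  0.1745 0.008 ] net [0.5182 0.1859 0.008 ] [0.5316 0.1636 0.008 ] [ 0.5172  0.1859 -0.0117]
top [255 117  40  32 771] [274.2581 132.3346] [0.7402 0.1593 0.008 ] [array([0.7215, 0.2148]), array([0.7878, 0.1976]), array([0.7603, 0.1043]), array([0.6945, 0.1219])]
top [ 234  180   63   55 1903] [264.68   206.7315] [0.531  0.1782 0.008 ] [array([0.5151, 0.2634]), array([0.6093, 0.2209]), array([0.5487, 0.0925]), array([0.4557, 0.1356])]
scene [ 333  159   67   35 1372] [364.9483 175.7813] [0.5353 0.1704 0.008 ]
scene [401 205  53  32 899] [426.8665 219.8532] [0.7455 0.1497 0.008 ]
jar [ 0.7561 -0.0389 -0.    ] [ 0.7517 -0.0417  0.    ] [ 0.7538 -0.0399 -0.0015]
tin [0.7001 0.3538 0.    ] [0.6933 0.3583 0.    ] [ 0.6955  0.3609 -0.0067]
rack [ 0.5283 -0.1565  0.    ] [ 0.5359 -0.1531  0.    ] [ 0.5336 -0.1556  0.0038]
purple [ 0.3238 -0.1233  0.03  ] [ 0.3286 -0.1231  0.03  ] [ 0.3281 -0.124   0.033 ]
```

```bash
cat >> h.py <<'E'
def rel(p,R,o=None):
    o=o or bot.get_obs();R0=Ro.from_euler("xyz",o["tcp_rot"],degrees=True);p0=np.array(o["ee_pos"])
    return (R0.inv()*R).as_rotvec(degrees=True),R0.inv().apply(np.array(p)-p0)
E
python3 - <<'E'
from h import *
np.set_printoptions(precision=4,suppress=True)
print(Ro.from_euler("xyz",bot.get_obs()["tcp_rot"],degrees=True).as_matrix())
px=np.array([-.766,-.643,0]);py=np.array([.643,-.766,0])
pc=np.array([.5065,-.1205,0]);g=pc-3e-3*px
for s in(1,-1):
    R=Ro.from_matrix(np.array([[0,0,-1],s*py,np.cross([0,0,-1],s*py)]).T)
    print(s,rel([g[0],g[1],.16],R),rel([g[0],g[1],.055],R), R.as_euler("xyz",degrees=True))
E
```

```text
[[-0.      0.2704 -0.9628]
 [-0.     -0.9628 -0.2704]
 [-1.      0.      0.    ]]
1 (array([-24.3248,   0.0013,  -0.0016]), array([ 0.0903, -0.2983, -0.4578])) (array([-24.3248,   0.0013,  -0.0016]), array([ 0.1953, -0.2983, -0.4578])) [139.989  90.      0.   ]
-1 (array([155.6752,  -0.0022,  -0.0018]), array([ 0.0903, -0.2983, -0.4578])) (array([155.6752,  -0.0022,  -0.0018]), array([ 0.1953, -0.2983, -0.4578])) [-40.011  90.      0.   ]<sys>:0: UserWarning: Gimbal lock detected. Setting third angle to zero since it is not possible to uniquely determine all angles.
```

```bash
python3 -m handwheel '[[-10,0,0,0.03,-0.1,-0.15,-0.3],[-24.3,0,0,0.0903,-0.2983,-0.4578,-0.3],[-24.3,0,0,0.0903,-0.2983,-0.4578,-0.3],[-24.3,0,0,0.0903,-0.2983,-0.4578,-0.3],[-24.3,0,0,0.0903,-0.2983,-0.4578,-0.3],[-24.3,0,0,0.0903,-0.2983,-0.4578,-0.3],[-24.3,0,0,0.0903,-0.2983,-0.4578,-0.3],[-24.3,0,0,0.0903,-0.2983,-0.4578,-0.3],[-24.3,0,0,0.0903,-0.2983,-0.4578,-0.3],[-24.3,0,0,0.0903,-0.2983,-0.4578,-0.3],[-24.3,0,0,0.0903,-0.2983,-0.4578,-0.3],[-24.3,0,0,0.0903,-0.2983,-0.4578,-0.3],[-24.3,0,0,0.0903,-0.2983,-0.4578,-0.3]]' 60
python3 - <<'E'
from h import *
a=bot.camera("scene");b=bot.camera("top");save(a,"s1.png");save(b,"t1.png")
cv2.imwrite("pics/s1c.png",cv2.resize(a["frame"][130:280,180:380,::-1],None,fx=4,fy=4))
cv2.imwrite("pics/t1c.png",cv2.resize(b["frame"][130:280,320:480,::-1],None,fx=4,fy=4))
E
```

```text
time: 2.72
ee_pos: [0.5084, -0.1195, 0.1604]
tcp_rot: [122.0, 90.0, -18.1]
wrist_force: [0.1, 1.0, 0.0]
opening: 0.0557
```

View pics/s1c.png

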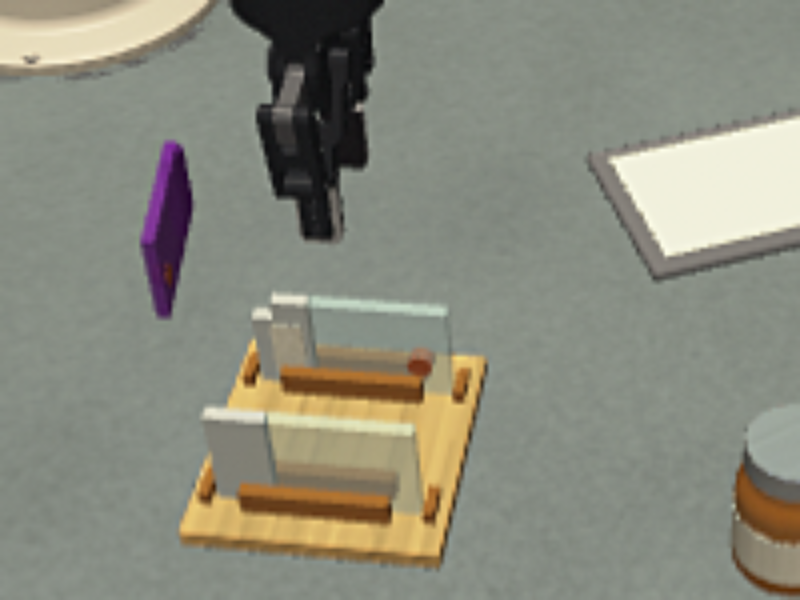

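View pics/t1c.png

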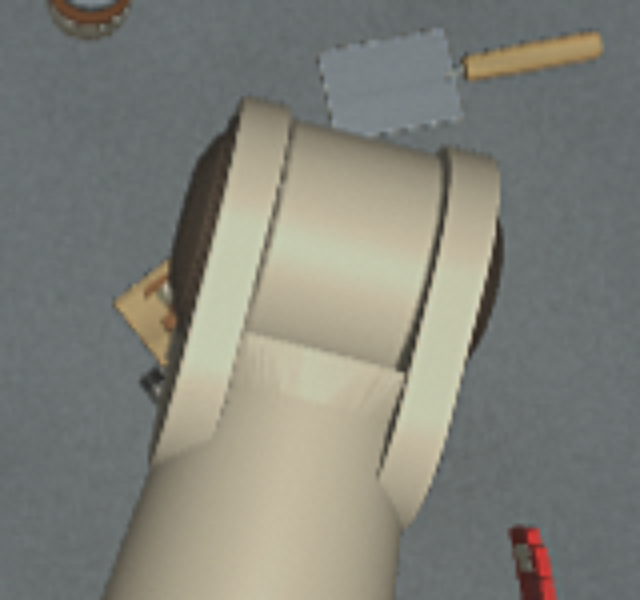

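```bash
python3 - <<'E'
from h import *
np.set_printoptions(precision=2,suppress=True)
a=bot.camera("scene");f=a["frame"][:,:,::-1].copy()
px=np.array([-.766,-.643,0]);py=np.array([.643,-.766,0])
im=cv2.resize(f[130:280,180:380],None,fx=4,fy=4)
P=lambda X:tuple(int(v) for v in ((pix(a,X)-[180,130])*4))
g=np.array(bot.get_obs()["ee_pos"])
for z in(.141,.072,.036): cv2.circle(im,P([g[0],g[1],z]),3,(0,0,255),-1)
for s in(-1,1): cv2.circle(im,P(np.array([g[0],g[1],.141])+s*.028*py),3,(255,0,0),-1)
pc=np.array([.5065,-.1205,0])
for x in(-.055,.055):
  for z in(.072,.026):
    cv2.circle(im,P(pc+x*px+.004*py+[0,0,z]),3,(0,255,0),-1)
cv2.imwrite("pics/s1d.png",im)
E
```

```text
(no output)
```

View pics/s1d.png

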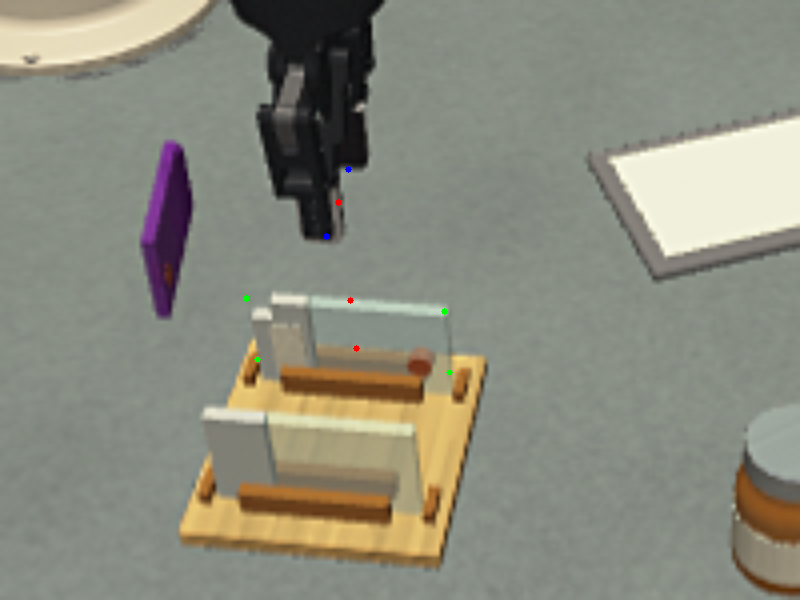

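```bash
python3 -m handwheel '[[0,0,0,0.05,0,0,-0.3],[0,0,0,0.1,0,0,-0.3],[0,0,0,0.105,0,0,-0.3],[0,0,0,0.105,0,0,0],[0,0,0,0.105,0,0,0.3],[0,0,0,0.105,0,0,0.5],[0,0,0,0.105,0,0,0.6]]' 20
python3 - <<'E'
from h import *
o=bot.get_obs();print(o["wrist_force"],o["opening"],o["ee_pos"])
a=bot.camera("scene")
cv2.imwrite("pics/s2c.png",cv2.resize(a["frame"][150:260,220:320,::-1],None,fx=6,fy=5))
E
```

```text
time: 3.75
ee_pos: [0.5092, -0.1186, 0.0558]
tcp_rot: [127.2, 89.9, -12.8]
wrist_force: [0.1, -0.1, 0.7]
opening: 0.0172
[ 0.08892956 -0.05625331  0.65126839] 0.01722307947481426 [ 0.50921813 -0.11862848  0.05579169]
```

View pics/s2c.png

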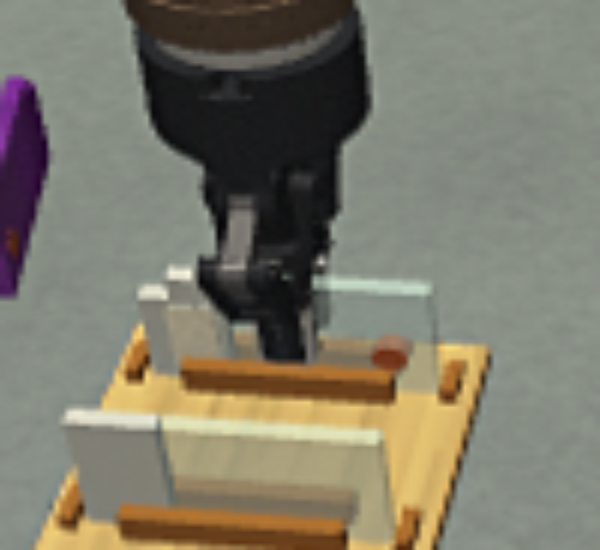

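```bash
python3 -m handwheel '[[0,0,0,0,0,0,0.7],[0,0,0,0,0,0,0.75],[0,0,0,0,0,0,0.8]]' 20; python3 -m handwheel '[[0,0,0,0,0,0,1],[0,0,0,0,0,0,1],[0,0,0,0,0,0,1]]' 20
python3 - <<'E'
from h import *
o=bot.get_obs();print(o["wrist_force"],o["torque"],o["opening"],o["ee_pos"])
E
```

```text
time: 4.18
ee_pos: [0.5087, -0.1185, 0.0549]
tcp_rot: [-71.7, 90.0, 148.3]
wrist_force: [-0.7, 0.7, 1.3]
opening: 0.0089
time: 4.55
ee_pos: [0.5085, -0.1183, 0.0549]
tcp_rot: [-85.7, 90.0, 134.3]
wrist_force: [-3.4, 4.5, 2.6]
opening: 0.0077
[-3.36577999  4.52772449  2.59235506] [ 0.87459522  0.79449697 -0.18179672] 0.007723149816017546 [ 0.50853753 -0.11829237  0.05493093]
```

```bash
python3 -m handwheel '[[0,0,0,0,-0.0005,0,1],[0,0,0,0,-0.0005,0,1],[0,0,0,-0.01,-0.0005,0,1],[0,0,0,-0.03,-0.0005,0,1],[0,0,0,-0.06,-0.0005,0,1],[0,0,0,-0.1,-0.0005,0,1],[0,0,0,-0.13,-0.0005,0,1],[0,0,0,-0.15,-0.0005,0,1],[0,0,0,-0.15,-0.0005,0,1],[0,0,0,-0.15,-0.0005,0,1]]' 60
python3 - <<'E'
from h import *
np.set_printoptions(precision=4,suppress=True)
o=bot.get_obs();print(o["wrist_force"],o["opening"],o["ee_pos"],o["q"])
a=bot.camera("scene");save(a,"s3.png")
cv2.imwrite("pics/s3c.png",cv2.resize(a["frame"][110:260,200:350,::-1],None,fx=4,fy=4))
pad=np.array([.534,.174,.008]);
for az in(18,5,0,-10):
  for th in(52,):
    A=np.radians(az);t=np.radians(th);h=np.array([np.cos(A),np.sin(A),0]);z=np.array([0,0,1.])
    y=np.cos(t)*h+np.sin(t)*z;pz=np.cos(t)*z-np.sin(t)*h;px=np.cross(y,pz)
    R=Ro.from_matrix(np.array([-pz,y,np.cross(-pz,y)]).T)
    lab=pad+[0,0,.15]; g=lab-.039*px+.013*pz
    print(az,g,px,*rel(g,R,o))
E
```

```text
time: 5.8
ee_pos: [0.5084, -0.1183, 0.2042]
tcp_rot: [-29.7, 90.0, -169.7]
wrist_force: [-0.0, 0.5, -1.0]
opening: 0.0071
[-0.0495  0.4991 -1.0353] 0.007083341377802687 [ 0.5084 -0.1183  0.2042] [-13.0881   0.4473   0.2647  89.8477  -0.0131 126.9273]
18 [0.5122 0.2079 0.166 ] [ 0.309  -0.9511  0.    ] [-63.0567  30.7726  45.6168] [ 0.0382 -0.2475 -0.2125]
5 [0.5204 0.212  0.166 ] [ 0.0872 -0.9962  0.    ] [-51.0651  24.9275  47.8631] [ 0.0382 -0.2453 -0.2214]
0 [0.5238 0.213  0.166 ] [ 0. -1.  0.] [-46.4413  22.6736  48.5932] [ 0.0382 -0.2439 -0.2246]
-10 [0.5307 0.2142 0.166 ] [-0.1736 -0.9848 -0.    ] [-37.1782  18.1581  49.8363] [ 0.0382 -0.2404 -0.2307]
```

View pics/s3c.png

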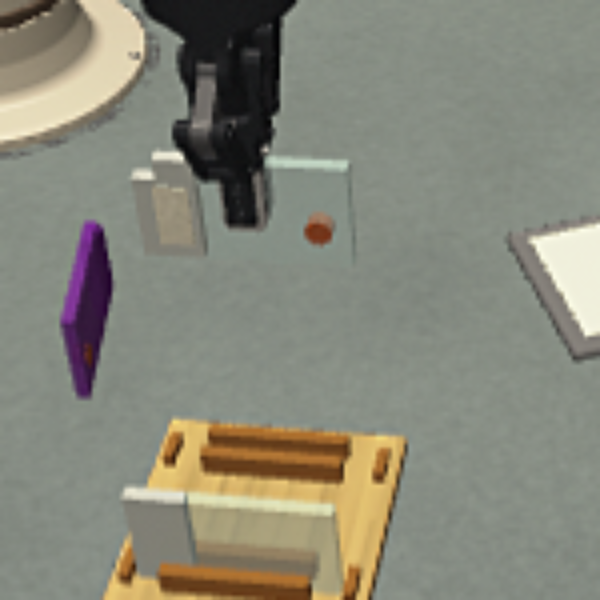

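The plate is out of the rack. The label side faces the scene camera and the finger grips mid-plate, clear of the frosted end. The plain plate is still in its slot. Next I carry and tilt.

```bash
python3 -m handwheel '[[-4,2,4,0.002,-0.02,-0.018,1],[-8,4,8,0.006,-0.045,-0.04,1],[-13,6,13,0.01,-0.07,-0.064,1],[-18,8.5,18.5,0.014,-0.095,-0.087,1],[-23,11,24,0.019,-0.122,-0.112,1],[-28,13.5,29,0.023,-0.147,-0.135,1],[-33,16,34,0.027,-0.172,-0.158,1],[-37.5,18.5,39,0.031,-0.197,-0.18,1],[-42,20.5,44,0.035,-0.22,-0.203,1],[-45,22,47.5,0.037,-0.237,-0.218,1],[-46.4,22.7,48.6,0.038,-0.244,-0.225,1],[-46.4,22.7,48.6,0.038,-0.244,-0.225,1],[-46.4,22.7,48.6,0.038,-0.244,-0.225,1],[-46.4,22.7,48.6,0.038,-0.244,-0.225,1],[-46.4,22.7,48.6,0.038,-0.244,-0.225,1]]' 60
python3 - <<'E'
from h import *
np.set_printoptions(precision=4,suppress=True)
o=bot.get_obs();print(o["wrist_force"],o["opening"],o["ee_pos"],o["q"],o["qd"])
R=Ro.from_euler("xyz",o["tcp_rot"],degrees=True).as_matrix();print(R)
y=R[:,1];x=np.cross(y,-R[:,0])
lab=o["ee_pos"]+.036*x+.013*R[:,0];print("label est",lab,"tilt",np.degrees(np.arccos(y[2])))
a=bot.camera("scene");b=bot.camera("top");save(a,"s4.png");save(b,"t4.png")
im=np.vstack([np.hstack([cv2.resize(a["frame"][60:260,280:480,::-1],(400,400)),cv2.resize(b["frame"][110:310,180:380,::-1],(400,400))])]);cv2.imwrite("pics/c4.png",im)
la=bot.tip_of("label",a);lb=bot.tip_of("label",b)
for n,l in(("s",la),("t",lb)): print(n,[(np.round(np.array(d["centre"])*[640,400],1).tolist(),round(d["conf"],2)) for d in l])
print("expected",pix(a,lab),pix(b,lab))
d=bot.tip_of("blank_center",a);print([(np.array(k["centre"])*[640,400],k["conf"]) for k in d])
E
```

```text
time: 7.72
ee_pos: [0.5244, 0.2129, 0.1673]
tcp_rot: [90.1, 37.9, -0.0]
wrist_force: [-0.3, -0.2, -1.3]
opening: 0.0071
[-0.2554 -0.2076 -1.3074] 0.007074161541594427 [0.5244 0.2129 0.1673] [ 34.1109 -34.7794 -47.0784  30.9961 -26.2752 112.7094] [ 0.1781 -0.115  -0.3354 -0.0922 -0.0309 -0.0727]
[[ 0.7886  0.6149 -0.0014]
 [-0.0005 -0.0016 -1.    ]
 [-0.6149  0.7886 -0.0009]]
label est [0.5346 0.1769 0.1593] tilt 37.94488467130919
s [([369.5, 127.7], 0.97), ([221.7, 175.3], 0.94), ([153.1, 238.4], 0.94)]
t [([450.8, 269.7], 0.91), ([258.6, 199.6], 0.89), ([365.3, 296.1], 0.63)]
expected [369.2758 124.1972] [256.699  199.8362]
[(array([258.88, 244.2 ]), 0.75)]
```

View pics/c4.png

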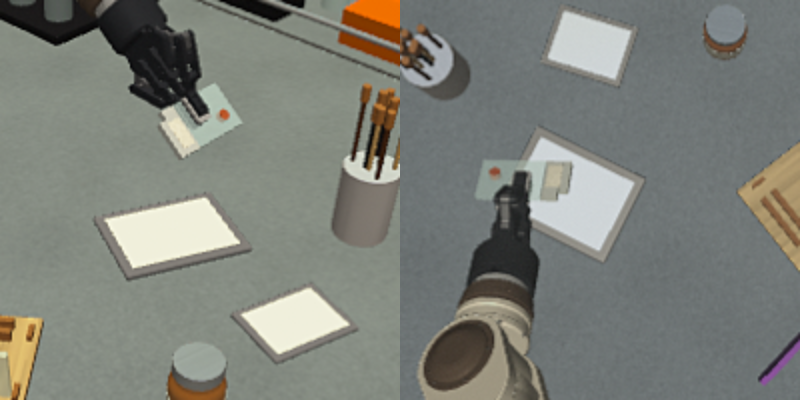

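View pics/s4.png

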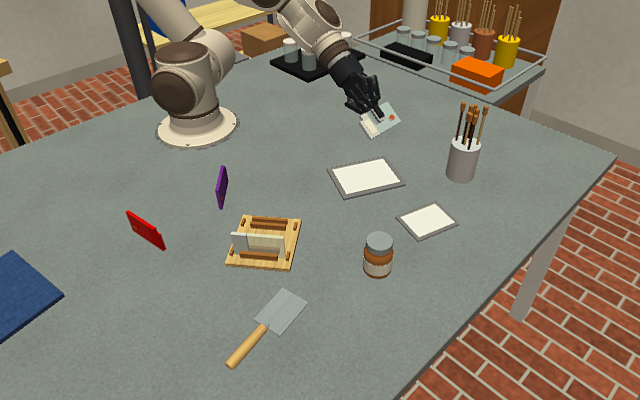

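The label faces up at about 38° from vertical and sits over the pad. The network finds the label within about 4 px of where I expect it. I'll let the arm settle briefly, then hand in.

```bash
python3 -m handwheel '[[0,0,0,0,0,0,1],[0,0,0,0,0,0,1],[0,0,0,0,0,0,1]]' 60
python3 - <<'E'
from h import *
o=bot.get_obs();print(o["opening"],o["ee_pos"],np.abs(o["qd"]).max());bot.job_done()
E
```

```text
time: 8.35
ee_pos: [0.5241, 0.2134, 0.167]
tcp_rot: [90.1, 37.9, 0.0]
wrist_force: [-0.1, -0.3, -0.9]
opening: 0.0074
0.0074123495559689995 [0.5240591 0.2134179 0.1669872] 0.06839395942695989
the job is handed in; nothing more can be done
```

I drew the notched plate straight up out of the rack, carried it to the larger pad and tilted it so the label faces up. I then handed the job in at about 8.4 s, still holding it; no verdict is reported.

- **Grip:** I held it mid-length with 60 N, about 36 mm from the label. The fingers read 7.4 mm open on an 8 mm plate, so the plate was still held.
- **Pose:** The label side is about 38° from straight up. From the arm's pose, the label's middle is within about 5 mm sideways of the pad's middle and about 150 mm above it. The pictures agree to within about 4 pixels.
- **Stillness:** The arm's joints were moving at less than 0.1 deg/s.
- **Everything else:** In the last pictures the plain plate was still in its slot. The jar, brush tin and spatula looked untouched, and the plate touched only the gripper.
- **Disagreements:**
    - The two cameras differed by about 5 mm on the rack and pad positions, so I used averages.
    - The network's position for the plain plate moved about 5 pixels in the scene view between the first and last pictures. I took that as network noise, because the pictures show it in place.

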